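Turn the fruit stand to the serving arrow

TASK

Turn the revolving fruit stand by pushing on one of its spokes with a fingertip, either way round, until the cup holding the orange mandarin stands squarely over the yellow arrow on the counter, and leave it there at rest. Do not touch the fruit, lift it or let it roll out of its cups, and do not disturb the other things on the counter.

Things in the scene. Friction and masses are not known exactly. Their poses are not given: they have to be found in the camera images.
- hub (a point): top centre of the revolving fruit stand, on its upright turning axis, 78 mm above the counter. Green hub of radius 30 mm, top at 72 mm, with a 12 mm radius steel button up to 78 mm. Three wooden spokes 120 degrees apart each end in a wooden cup, centre 140 mm from the axis, outer radius 35 mm, 24 to 38 mm above the counter
- rotor (a joint): turn of the stand since the start, rad, anticlockwise from above is positive. It turns freely either way, over a full turn, with light friction (0.12 N m: about 1.6 N at 75 mm from the axis) and stays where it is left
- spoke_a (a point): point on the top edge of the first spoke, 75 mm from the axis, 68 mm up. Each spoke is an upright blade 8 mm thick, 26 to 68 mm above the counter, to be pushed on either flat side between hub (30 mm from the axis) and cup (105 mm). The space between spokes is open down to the stand's foot (radius 65 mm, 10 mm high; central pin radius 20 mm)
- spoke_b (a point): the same point on the second spoke (120 degrees anticlockwise of the first)
- spoke_c (a point): the same point on the third spoke (120 degrees clockwise of the first)
- mandarin_mid (a point): centre of the mandarin, an orange ball of 56 mm diameter with a small green stalk and leaf, loose in one of the three cups (centre 58 mm, top 86 mm, stalk top 93 mm above the counter), 140 mm from the axis, in line with its cup's spoke
- lime_mid (a point): centre of the lime, a light green ball of 56 mm diameter lying loose in another cup in the same way
- plum_mid (a point): centre of the plum, a dark purple ball of 56 mm diameter lying loose in the remaining cup in the same way
- mark (a point): spot on the yellow arrow over which the middle of the mandarin's cup must stand: 140 mm from the axis, on the arrow's centre line, 4 mm up. The arrow is a fixed flat board 4 mm thick, 26 mm wide, pointing straight out from under the stand, with a 64 mm wide head 180 to 216 mm from the axis
- honey: bystander: jar of honey, 68 mm wide, 95 mm tall, origin at the centre of its underside
- tin: bystander: round blue tea tin, 64 mm wide, 85 mm tall, origin at the centre of its underside
- stamp: bystander: wooden hand stamp, 44 mm wide, 75 mm tall, origin at the centre of its underside
- carton: bystander: cardboard carton 60 x 50 x 45 mm, origin at the centre of its underside
- mandarin: the mandarin itself; origin on its surface, straight below its centre at the start (it may roll; use mandarin_mid for its position)
- lime: the lime itself; origin on its surface, straight below its centre at the start (it may roll; use lime_mid for its position)
- plum: the plum itself; origin on its surface, straight below its centre at the start (it may roll; use plum_mid for its position)
Things that resemble listed ones, but are neither listed nor needed, are in the scene too. What is meant by the mandarin is not turquoise, and is the smaller of those in its own colour.

How it is judged (in metres and radians):
At the end, for the whole second after the job is handed in: The middle of the mandarin is within 15 mm (about 6 degrees of turn) of the mark on the yellow arrow, seen from above; the stand is at rest; each of the three fruits still lies in its cup (centre 52 to 64 mm above the counter, 130 to 150 mm from the axis, in three different cups) (horizontal distance between mandarin_mid and mark below 0.015 m and velocity of joint rotor between -0.05 and 0.05 rad/s and height (world z) of mandarin_mid between 0.0516 and 0.0636 m and horizontal distance between mandarin_mid and hub between 0.13 and 0.15 m and height (world z) of lime_mid between 0.0516 and 0.0636 m and horizontal distance between lime_mid and hub between 0.13 and 0.15 m and height (world z) of plum_mid between 0.0516 and 0.0636 m and horizontal distance between plum_mid and hub between 0.13 and 0.15 m and horizontal distance between mandarin_mid and lime_mid above 0.22 m and horizontal distance between each of mandarin_mid, lime_mid and plum_mid above 0.22 m); the robot touches nothing.
It fails at once if a fruit is lifted or falls out of its cup (height (world z) of any of mandarin_mid, lime_mid, plum_mid above 0.0726 m or height (world z) of any of mandarin_mid, lime_mid, plum_mid below 0.0456 m).
It fails at once if the robot touches a fruit (contact force between any of the fingers, the arm and mandarin above 0.3 N or contact force between any of the fingers, the arm and lime above 0.3 N or contact force between any of the fingers, the arm and plum above 0.3 N).
It fails at once if a bystander is moved more than 15 mm (distance of any of honey, tin, stamp, carton from where it was at the start of the episode above 0.015 m).
It fails at once if a bystander is tipped (angle between any of honey, tin, stamp, carton's own z axis and vertical above 0.25 rad).
It also fails if it takes over 48 s, if anything falls off the work surface, if the arm or the gripper's body presses on something with over 40 N, if the wrist force passes 120 N, or if a joint passes its speed limit or range.

ROBOT

A 6-joint arm with a two-finger parallel gripper is mounted at the origin on the work surface. World frame = base frame: x ahead of the robot, y to its left, z up, the work surface at z = 0. Lengths are in mm, angles in rad, forces in N, time in s.
With the tool pointing down it reaches from about 350 to 975 mm from the base axis. Payload 7.1 kg.
Tool frame: the origin (TCP) lies on the mounting face of the last link; the fingertips stand 182 mm ahead of it and the grasp point (between the pads) lies 163 mm ahead of it; z points along the fingers, y is the line along which they close (so a half turn about z gives the same grasp; the last joint's range is limited). The gripper opens to 88 mm and grips with 3 to 60 N. Pads are 20 mm wide; open, the fingers measure 115 mm over their backs; the gripper's body (75 mm by 178 mm) begins 61 mm behind the grasp point.
Start: joints at [1.182, 0.423, 1.63, -0, 1.089, -0.019], TCP at [225.861, 582.746, 404.675] pointing down, gripper open.
Joint ranges: [-3, 3], [-0.9, 2.11], [0.09, 2.58], [-1.31, 4.45], [0.11, 2.69], [-2.54, 2.54]. Speed limits (rad/s): [2.39, 2.39, 3.01, 3.14, 3.14, 3.14].

INTERFACE

Orientations are given as [roll, pitch, yaw] about the fixed x, y, z axes, in that order (R = Rz(yaw) Ry(pitch) Rx(roll)).
In Python, from cell import manip, camera, calibration, job gives the robot as it stands.
- The arm moves only by the tool servo_tool, never from a script. Its argument "deltas" is a list of rows, each a list of 3 entries, a list of its own where there are three numbers: the turn, a rotation vector about the tool's x, y, z in degrees, then the shift along the tool's x, y, z in m, then the closure in counts, from 0 (fully open) to 255 (shut). In form: [[[rx, ry, rz], [tx, ty, tz], jaw], ...]. A call has 1 to 20 rows; each row shifts and turns the commanded pose from where the row before left it, along the tool's axes as they then stand; what a row does not reach is not made up. A row lasts 1/8 s, in which the tool goes at most 62.5 mm and 10.7 degrees, less where a joint would pass 70% of its speed; a pose out of reach is approached as far as the arm can. A call is refused whole if a number of a shift passes 0.0625 or a number of a turn 10.7, either way. A call with a gripper value outside its range is refused whole. The fingers move at their own pace and stop on an object; the grip force is fixed at half the most. Time passes only in rows, so rows that do not move let the fingers close. It gives the time, the measured TCP pose, the force, the opening and the grip force at its end, in the units of the state.
- manip.get_state(): the state, without advancing time (a new reading comes with each control period).
- camera(name): name is "scene" or "side" or "wrist"; returns the picture (480x640x3 uint8, blue, green, red); there is no depth.
- calibration(name): a dict with "camera_matrix" (3x3 intrinsics, pixels), "R" (3x3) and "t" (3): a world point X has camera coordinates R X + t; the wrist camera has in their place "hand_eye" (4x4, takes a point from camera to tool coordinates, whose origin is the TCP and whose axes are the flange's). Camera axes: x right, y down, z forward; pixel columns grow to the right and rows downward; lengths in mm; the calibration is good to about 2 mm. The wrist camera is an equidistant fisheye: a pixel r from the principal point sees the ray r / f radians off the axis. A picture is of the moment at which its call begins: read the wrist's pose just before it. calibration takes no time and is no camera call.
- job.finish_job(): hands the job in; it is judged then, once.
The state is a dict: "t": time; "joint_positions": joint angles; "qd": joint speeds; "joint_torque": joint torques, N m; "tcp_pos": TCP position; "eef_rot": TCP orientation; "force": force on the tool from outside, world axes, zero at the start; "wrist_torque": the same for the moment, N m; "finger_gap": finger opening in mm; "gripper_force": force on a finger pad.
Only numpy, scipy, OpenCV 4.12 (cv2) and the standard library are available. Lean on these libraries where they do the work, as an engineer would, in place of code of your own. Each camera call takes 0.05 s, during which the arm holds its last target. There are 200 camera calls.

## Working session

There is one attempt and no reset: what is moved stays moved. The work goes in short steps, Python scripts to look and compute and a tool call to move; the robot and the scene stay as the last step left them, time stands still between calls to the robot, and variables do not carry over. Pictures are saved under pics/ and viewed, at most 10 in all, crops included, and the job is handed in when it is done.

Besides the shell and the picture viewer there is one more tool, called after ">>>" by a JSON object that holds its "name" and its "arguments", one argument or row to a line. servo_tool: Moves the arm, as the interface text tells. Its arguments: {"type":"object","properties":{"deltas":{"type":"array","items":{"type":"array"}}},"required":["deltas"]}

```bash
mkdir -p pics; python3 - <<'E'
from cell import manip,camera,calibration
import cv2,numpy as np
s=manip.get_state();print(s)
for n in("scene","side","wrist"):
    cv2.imwrite(f"pics/{n}0.png",camera(n));c=calibration(n);print(n,{k:np.round(v,3).tolist() for k,v in c.items()})
E
```

```text
{'t': 0.0, 'joint_positions': array([ 1.18201303e+00,  4.23830795e-01,  1.63065748e+00, -3.68105652e-05,
        1.08861301e+00, -1.89950799e-02]), 'qd': array([ 0.00050462,  0.00092522,  0.00025754, -0.00011532, -0.00019793,
       -0.00254319]), 'joint_torque': array([ 1.90164013e-03, -5.44624400e+01, -2.73671830e+01,  6.45934045e-02,
        2.27365654e-02, -1.26177247e-04]), 'tcp_pos': array([225.76141156, 582.51269842, 403.92054286]), 'eef_rot': array([-3.14008367e+00,  3.92697994e-06,  2.77182154e+00]), 'force': array([0.77649204, 0.30820021, 0.1740403 ]), 'wrist_torque': array([ 0.01702557, -0.03330523, -0.0123874 ]), 'gripper_force': 0.0, 'finger_gap': 87.5266500366574}
scene {'camera_matrix': [[434.745, 0.0, 311.744], [0.0, 434.745, 239.398], [0.0, 0.0, 1.0]], 'R': [[0.618, 0.786, -0.008], [0.67, -0.532, -0.518], [-0.412, 0.314, -0.855]], 't': [-316.628, -340.103, 1184.064]}
side {'camera_matrix': [[541.279, 0.0, 321.087], [0.0, 541.279, 238.153], [0.0, 0.0, 1.0]], 'R': [[0.98, -0.2, -0.008], [-0.111, -0.509, -0.853], [0.166, 0.837, -0.521]], 't': [-506.091, 121.658, 1185.212]}
wrist {'camera_matrix': [[371.648, 0.0, 317.881], [0.0, 371.648, 245.102], [0.0, 0.0, 1.0]], 'hand_eye': [[-0.0, -0.961, -0.275, 75.765], [1.0, -0.0, -0.001, -0.379], [0.001, -0.275, 0.961, 18.394], [0.0, 0.0, 0.0, 1.0]]}
```

View pics/scene0.png

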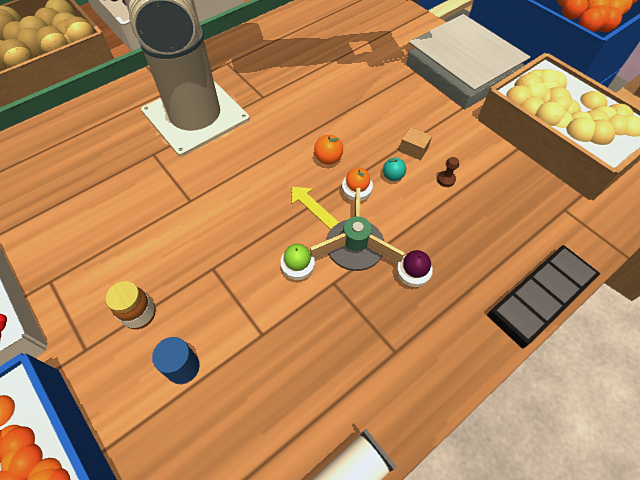

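View pics/side0.png

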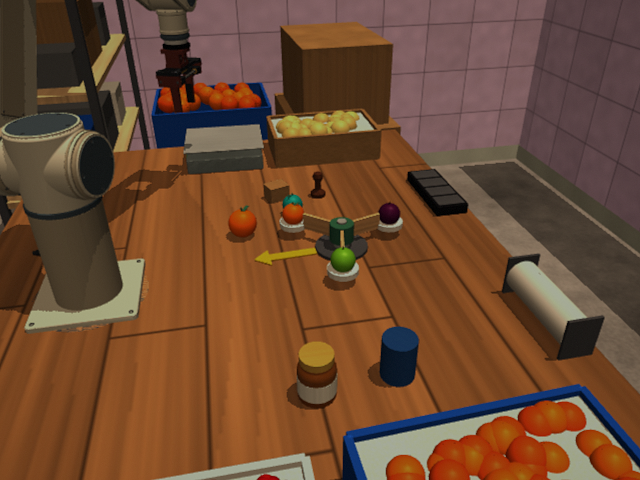

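View pics/wrist0.png

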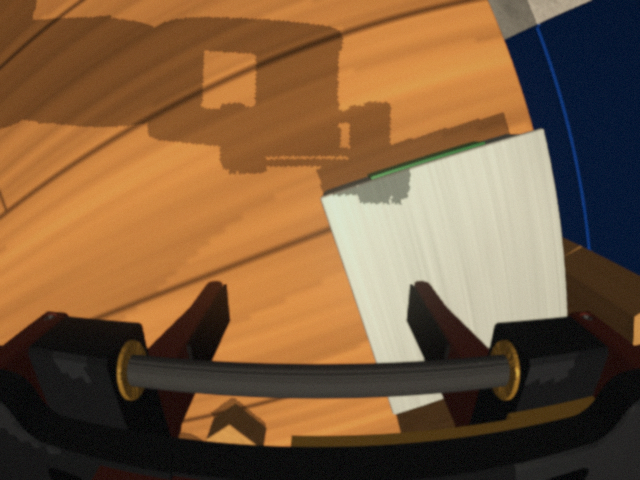

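The scene picture shows the hub button at (357,227), the arrow tip near (295,190), the mandarin in its cup at (358,180), the lime at (297,257) and the plum at (417,264). A larger loose orange decoy is at (329,150) and a turquoise one at (395,168). The side picture agrees. The wrist does not see the stand yet.

```bash
cat > h.py <<'E'
import cv2,numpy as np
from cell import manip,camera,calibration
from scipy.spatial.transform import Rotation as Ro
def cast(n,uv,z):
    c=calibration(n);R=np.array(c["R"]);t=np.array(c["t"]);d=R.T@np.linalg.inv(c["camera_matrix"])@[*uv,1];o=-R.T@t
    return o+d*(z-o[2])/d[2]
def blobs(im,lo,hi,roi,mn=25):
    x0,y0,x1,y1=roi;h=cv2.cvtColor(im[y0:y1,x0:x1],cv2.COLOR_BGR2HSV);m=cv2.inRange(h,lo,hi)
    n,_,st,ce=cv2.connectedComponentsWithStats(m)
    return [(tuple(np.round(ce[i]+[x0,y0],1)),int(st[i,4]),(st[i,:4]+[x0,y0,0,0]).tolist()) for i in range(1,n) if st[i,4]>=mn]
E
python3 - <<'E'
from h import *
a=cv2.imread("pics/scene0.png");b=cv2.imread("pics/side0.png")
C={"orange":((3,200,130),(11,255,255)),"lime":((35,120,60),(60,255,255)),"plum":((135,60,20),(175,255,120)),"yellow":((24,170,120),(32,255,255)),"green":((65,60,20),(85,255,140))}
for k,(lo,hi) in C.items():
    print(k,"SC",blobs(a,lo,hi,(280,130,480,300)),"SI",blobs(b,lo,hi,(220,180,420,290)))
p=lambda *q:print(np.round(cast(*q),0))
p("scene",(358,227),78);p("scene",(358,180),58);p("scene",(297,257),58);p("scene",(417,264),58)
p("side",(341,222),75);p("side",(293,214),58);p("side",(343,260),58);p("side",(389,213),58)
p("scene",(447,182),0);p("scene",(416,150),0)
p("scene",(134,318),0);p("scene",(182,376),0);p("scene",(329,150),35);p("scene",(395,169),28)
E
```

```text
orange SC [((np.float64(328.0), np.float64(153.3)), 287, [314, 136, 29, 27]), ((np.float64(356.7), np.float64(181.9)), 174, [347, 168, 23, 22])] SI [((np.float64(293.1), np.float64(212.5)), 169, [283, 205, 21, 14]), ((np.float64(241.9), np.float64(220.8)), 306, [228, 209, 29, 21])]
lime SC [((np.float64(296.8), np.float64(256.7)), 555, [284, 244, 27, 27])] SI [((np.float64(342.9), np.float64(257.7)), 423, [331, 247, 25, 23])]
plum SC [((np.float64(416.7), np.float64(263.5)), 531, [404, 250, 27, 27])] SI [((np.float64(389.0), np.float64(212.4)), 304, [379, 203, 21, 21])]
yellow SC [((np.float64(312.6), np.float64(205.3)), 632, [292, 187, 47, 42])] SI [((np.float64(283.8), np.float64(254.8)), 337, [255, 248, 61, 16])]
green SC [((np.float64(391.1), np.float64(173.9)), 105, [383, 162, 22, 18]), ((np.float64(355.5), np.float64(242.8)), 248, [343, 225, 26, 26])] SI [((np.float64(291.4), np.float64(199.8)), 139, [283, 195, 19, 13]), ((np.float64(340.9), np.float64(231.1)), 330, [330, 218, 23, 27])]
[583.  67.  78.]
[479. 161.  58.]
[552. -68.  58.]
[715. 111.  58.]
[579.  63.  75.]
[477. 158.  58.]
[551. -72.  58.]
[715. 111.  58.]
[586. 361.   0.]
[465. 376.   0.]
[ 432. -395.    0.]
[ 594. -376.    0.]
[351. 181.  35.]
[492. 271.  28.]
```

```bash
python3 - <<'E'
from h import *
H=np.array([581.5,66])
for n,roi in(("scene",(280,175,345,235)),("side",(250,243,320,268))):
    im=cv2.imread(f"pics/{n}0.png");x0,y0,x1,y1=roi
    m=cv2.inRange(cv2.cvtColor(im[y0:y1,x0:x1],cv2.COLOR_BGR2HSV),(24,170,120),(32,255,255))
    v,u=np.nonzero(m);P=np.array([cast(n,(a+x0,b+y0),4)[:2] for a,b in zip(u,v)])
    r=np.hypot(*(P-H).T);ang=np.degrees(np.arctan2(*(P-H).T[::-1]))%360
    print(n,r.min(),r.max(),[(k,round(ang[(r>k)&(r<k+20)].mean(),1),round(ang[(r>k)&(r<k+20)].std(),1)) for k in range(80,220,20)])
    l=cv2.fitLine(P.astype(np.float32),cv2.DIST_L2,0,.01,.01).ravel();print(l,np.degrees(np.arctan2(l[1],l[0]))%180, "offset of hub",np.cross(l[:2],H-l[2:]))
E
```

```text
scene 67.75058655655214 215.93837429758966 [(80, np.float64(181.2), np.float64(4.9)), (100, np.float64(182.1), np.float64(4.0)), (120, np.float64(182.4), np.float64(3.4)), (140, np.float64(182.4), np.float64(3.0)), (160, np.float64(182.6), np.float64(2.5)), (180, np.float64(182.5), np.float64(4.7)), (200, np.float64(182.6), np.float64(2.0))]
[9.9832708e-01 5.7819508e-02 4.3862039e+02 6.0240643e+01] 3.3146622 offset of hub -2.5115061614242222
side 66.35977408315311 214.83409250087718 [(80, np.float64(183.2), np.float64(4.3)), (100, np.float64(182.8), np.float64(3.4)), (120, np.float64(182.7), np.float64(2.9)), (140, np.float64(183.0), np.float64(2.4)), (160, np.float64(182.8), np.float64(2.1)), (180, np.float64(183.2), np.float64(4.0)), (200, np.float64(182.9), np.float64(1.6))]
[9.9828094e-01 5.8610231e-02 4.3711829e+02 5.8472866e+01] 3.3600442 offset of hub -0.9480511912045131<stdin>:9: DeprecationWarning: Arrays of 2-dimensional vectors are deprecated. Use arrays of 3-dimensional vectors instead. (deprecated in NumPy 2.0)
```

>>> {"name": "servo_tool", "arguments": {
  "deltas": [
    [[0,0,0],[-0.039,-0.024,0],255],
    [[0,0,0],[-0.039,-0.024,0],255],
    [[0,0,0],[-0.039,-0.024,0],255],
    [[0,0,0],[-0.039,-0.024,0],255],
    [[0,0,0],[-0.039,-0.024,0],255],
    [[0,0,0],[-0.039,-0.024,0],255],
    [[0,0,0],[-0.039,-0.024,0],255],
    [[0,0,0],[-0.039,-0.024,0],255],
    [[0,0,0],[-0.039,-0.024,0],255],
    [[0,0,0],[-0.039,-0.024,0],255],
    [[0,0,0],[-0.039,-0.024,0],255],
    [[0,0,0],[-0.036,-0.028,0],255]
  ]
}}

```text
t: 1.65
tcp_pos: [554.7, 141.1, 404.6]
eef_rot: [3.142, -0.0, 2.772]
force: [0.2, -0.3, 0.1]
finger_gap: 0.2
gripper_force: 0.0
```

>>> {"name": "servo_tool", "arguments": {
  "deltas": [
    [[0,0,10.1],[0,0,0],255],
    [[0,0,10.1],[0,0,0],255],
    [[0,0,10.1],[0,0,0],255],
    [[0,0,10.1],[0,0,0],255],
    [[0,0,10.1],[0,0,0],255],
    [[0,0,10.1],[0,0,0],255],
    [[0,0,10.1],[0,0,0],255],
    [[0,0,10.1],[0,0,0],255],
    [[0,0,10.1],[0,0,0],255],
    [[0,0,10.1],[0,0,0],255],
    [[0,0,10.1],[0,0,0],255],
    [[0,0,0],[0,0,0.05],255],
    [[0,0,0],[0,0,0.05],255],
    [[0,0,0],[0,0,0],255]
  ]
}}

```text
t: 3.4
tcp_pos: [552.3, 142.0, 301.3]
eef_rot: [-3.137, 0.007, 0.833]
force: [-0.4, 0.2, 0.3]
finger_gap: 0.8
gripper_force: 0.0
```

```bash
cat >> h.py <<'E'
def st():
    s=manip.get_state();print(round(s["t"],2),s["tcp_pos"].round(1),np.degrees(s["eef_rot"]).round(1),s["force"].round(1),round(s["finger_gap"],1),s["joint_positions"].round(2));return s
def wcast(s,uv,z):
    c=calibration("wrist");K=np.array(c["camera_matrix"]);d=(np.array(uv)-K[:2,2])/K[0,0];r=np.hypot(*d)
    v=np.array([*(d/max(r,1e-9)*np.sin(r)),np.cos(r)]);T=np.array(c["hand_eye"]);R=Ro.from_euler("xyz",s["eef_rot"]).as_matrix()
    o=R@T[:3,3]+s["tcp_pos"];d=R@T[:3,:3]@v;return o+d*(z-o[2])/d[2]
E
python3 - <<'E'
from h import *
st();cv2.imwrite("pics/w1.png",camera("wrist"))
E
```

```text
3.4 [552.3 142.  301.3] [-179.7    0.4   47.7] [-0.4  0.2  0.3] 0.8 [0.23 0.48 1.82 0.   0.85 0.97]
```

View pics/w1.png

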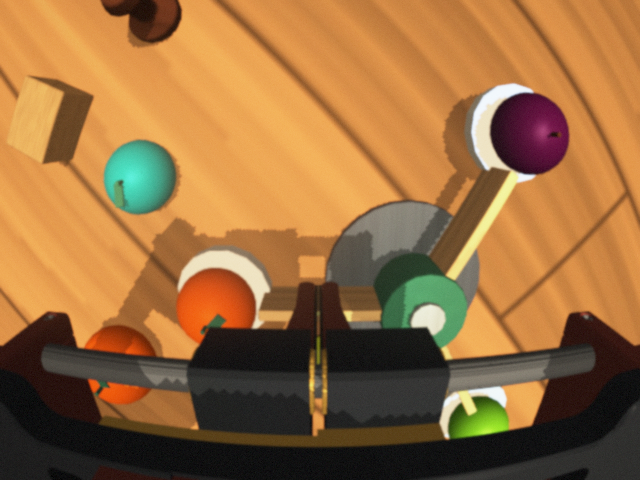

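The wrist picture shows the spoke running sideways just beyond the closed fingertips (320,300), with the hub button at (429,319), the mandarin at (216,307) and the plum at (530,133). I'll check these against the estimates.

```bash
python3 - <<'E'
from h import *
s=manip.get_state()
h=wcast(s,(429,319),78)
for n,p,z in(("hub",(429,319),78),("man",(216,307),58),("plum",(530,133),58)):
    q=wcast(s,p,z);d=(q-h)[:2];print(n,q.round(),np.hypot(*d).round(),np.degrees(np.arctan2(d[1],d[0])).round(1))
E
```

```text
hub [583.  69.  78.] 0.0 0.0
man [476. 164.  58.] 143.0 138.1
plum [717. 112.  58.] 141.0 17.7
```

>>> {"name": "servo_tool", "arguments": {
  "deltas": [
    [[0,0,0],[0,0,0.03],255],
    [[0,0,0],[0,0,0.03],255],
    [[0,0,0],[0,0,0.017],255],
    [[0,0,0],[0,0,0],255],
    [[0,0,0],[-0.006,0,0],255],
    [[0,0,0],[-0.006,0,0],255],
    [[0,0,0],[-0.004,0,0],255],
    [[0,0,0],[-0.002,0,0],255],
    [[0,0,0],[-0.001,0,0],255],
    [[0,0,0],[0,0,0],255]
  ]
}}

```text
t: 4.7
tcp_pos: [541.1, 128.4, 227.7]
eef_rot: [3.142, 0.0, 0.833]
force: [0.1, 0.2, -0.3]
finger_gap: 0.5
gripper_force: 0.0
```

>>> {"name": "servo_tool", "arguments": {
  "deltas": [
    [[0,0,-1],[-0.0013,-0.0002,0],255],
    [[0,0,-1],[-0.0013,-0.0002,0],255],
    [[0,0,-2],[-0.0025,-0.0004,0],255],
    [[0,0,-2],[-0.0025,-0.0004,0],255],
    [[0,0,-2],[-0.0025,-0.0004,0],255],
    [[0,0,-2],[-0.0025,-0.0004,0],255],
    [[0,0,-2],[-0.0025,-0.0004,0],255],
    [[0,0,-2],[-0.0025,-0.0004,0],255],
    [[0,0,-2],[-0.0025,-0.0004,0],255],
    [[0,0,-2],[-0.0025,-0.0004,0],255],
    [[0,0,-2],[-0.0025,-0.0004,0],255],
    [[0,0,-2],[-0.0025,-0.0004,0],255],
    [[0,0,-2],[-0.0025,-0.0004,0],255],
    [[0,0,-2],[-0.0025,-0.0004,0],255],
    [[0,0,-2],[-0.0025,-0.0004,0],255],
    [[0,0,-1],[-0.0013,-0.0002,0],255],
    [[0,0,-1],[-0.0013,-0.0002,0],255],
    [[0,0,0],[0,0,0],255]
  ]
}}

```text
t: 6.95
tcp_pos: [518.3, 98.1, 227.7]
eef_rot: [3.141, 0.0, 1.357]
force: [0.1, 0.2, 0.2]
finger_gap: 0.5
gripper_force: 0.0
```

```bash
python3 - <<'E'
from h import *
s=st();cv2.imwrite("pics/w2.png",camera("wrist"));a=camera("scene");b=camera("side")
cv2.imwrite("pics/s2.png",cv2.resize(np.hstack([a[130:310,250:450],b[170:350,220:420]]),(800,360)))
cv2.imwrite("pics/a2.png",a)
H=np.array([581.5,66.5])
for n,im,roi in(("scene",a,(250,130,480,310)),("side",b,(220,180,420,300))):
  for k,lo,hi in(("lime",(35,120,60),(60,255,255)),("plum",(135,60,20),(175,255,120)),("or",(3,200,130),(11,255,255))):
    for c in blobs(im,lo,hi,roi,60):
      x,y,w,h=c[2];q=cast(n,(x+w/2,y+h/2),58)[:2]-H;print(n,k,c[1],(w,h),np.hypot(*q).round(),np.degrees(np.arctan2(q[1],q[0])).round(1)%360)
E
```

```text
6.95 [518.3  98.1 227.7] [180.    0.   77.7] [0.1 0.2 0.2] 0.5 [ 0.16  0.56  1.94 -0.    0.64  0.38]
scene lime 594 (28, 28) 138.0 289.3
scene plum 481 (26, 26) 141.0 49.4
scene or 96 (13, 20) 248.0 159.0
scene or 333 (21, 24) 140.0 168.6
side lime 404 (24, 22) 138.0 289.0
side plum 268 (20, 20) 138.0 48.3
side or 296 (28, 19) 250.0 158.8
side or 203 (17, 16) 145.0 163.2
```

View pics/s2.png

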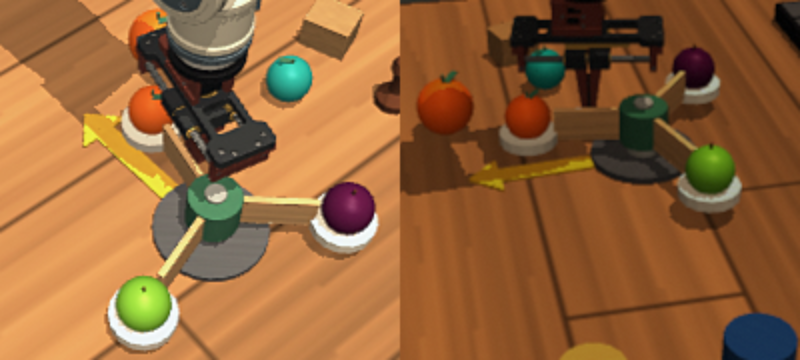

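The two crops show the stand turned about 31°, with all three fruits still in their cups and the fingers behind the mandarin's spoke. Lime at 289° and plum at 49° put the mandarin at about 169°, so about 14° remain.

>>> {"name": "servo_tool", "arguments": {
  "deltas": [
    [[0,0,-1],[-0.0013,-0.0002,0],255],
    [[0,0,-2],[-0.0025,-0.0004,0],255],
    [[0,0,-2],[-0.0025,-0.0004,0],255],
    [[0,0,-2],[-0.0025,-0.0004,0],255],
    [[0,0,-2],[-0.0025,-0.0004,0],255],
    [[0,0,-2],[-0.0025,-0.0004,0],255],
    [[0,0,-2],[-0.0025,-0.0004,0],255],
    [[0,0,-1],[-0.0013,-0.0002,0],255],
    [[0,0,0],[0,0,0],255],
    [[0,0,0],[0,0,0],255],
    [[0,0,0],[0.005,0,0],255],
    [[0,0,0],[0.012,0,0],255],
    [[0,0,0],[0.003,0,0],255],
    [[0,0,0],[0,0,-0.03],255],
    [[0,0,0],[0,0,-0.05],255],
    [[0,0,0],[0,0,-0.05],255],
    [[0,0,0],[0,0,0],255]
  ]
}}

```text
t: 9.22
tcp_pos: [514.1, 101.7, 361.4]
eef_rot: [3.134, -0.001, 1.601]
force: [0.1, -0.6, -0.2]
finger_gap: 0.3
gripper_force: 0.0
```

```bash
python3 - <<'E'
from h import *
s=st();w=camera("wrist");cv2.imwrite("pics/w3.png",w);a=camera("scene");b=camera("side")
cv2.imwrite("pics/s3.png",cv2.resize(np.hstack([a[130:310,250:450],b[170:350,220:420]]),(800,360)))
H=np.array([581.5,66.5])
for n,im,roi in(("scene",a,(250,130,480,310)),("side",b,(220,180,420,300))):
  for k,lo,hi in(("lime",(35,120,60),(60,255,255)),("plum",(135,60,20),(175,255,120)),("or",(3,200,130),(11,255,255))):
    for c in blobs(im,lo,hi,roi,60):
      x,y,ww,h=c[2];q=cast(n,(x+ww/2,y+h/2),58)[:2]-H;print(n,k,c[1],(ww,h),np.hypot(*q).round(),np.degrees(np.arctan2(q[1],q[0])).round(1)%360)
E
```

```text
9.22 [514.1 101.7 361.4] [ 1.796e+02 -1.000e-01  9.170e+01] [ 0.1 -0.6 -0.2] 0.3 [ 0.17  0.33  1.89 -0.    0.91  0.14]
scene lime 605 (28, 28) 138.0 304.5
scene plum 455 (26, 25) 143.0 64.2
scene or 491 (29, 27) 239.0 155.0
scene or 232 (24, 24) 140.0 182.7
side lime 386 (23, 22) 138.0 305.3
side plum 244 (20, 19) 138.0 64.3
side or 335 (27, 20) 250.0 159.4
side or 214 (23, 17) 137.0 179.9
```

View pics/s3.png

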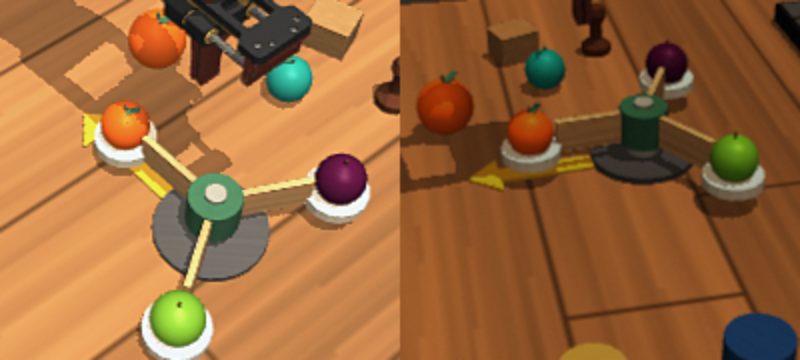

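View pics/w3.png

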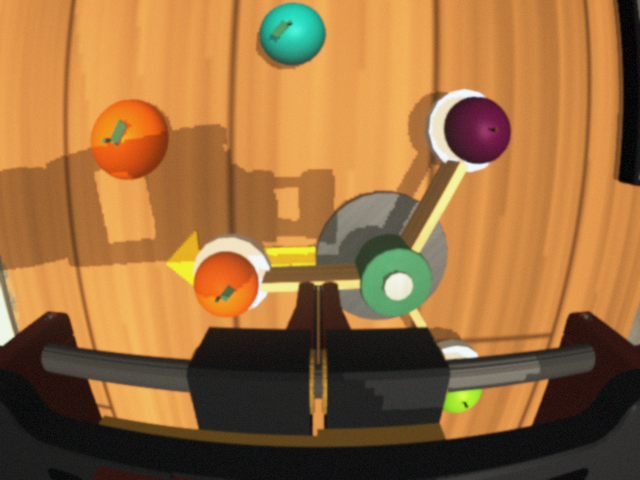

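The crops and the wrist picture show the fingers clear of the stand, all three fruits in their cups, and the mandarin's cup over the arrow shaft. In the wrist view the mandarin is at (226,284), the hub button at (398,286) and the arrow tip at about (165,263). One last check of the angle from the wrist.

```bash
python3 - <<'E'
from h import *
s=manip.get_state();h=wcast(s,(398,286),78)
for n,p,z in(("man",(226,284),58),("plum",(473,130),58),("tip",(166,264),4)):
    q=wcast(s,p,z);d=(q-h)[:2];print(n,q.round(),np.hypot(*d).round(),np.degrees(np.arctan2(d[1],d[0])).round(1)%360)
E
```

```text
man [436.  60.  58.] 138.0 184.5
plum [630. 194.  58.] 135.0 65.2
tip [359.  56.   4.] 215.0 184.0
```

Relative to the hub, the mandarin is at 184.5° and the arrow at 183–184°, well inside the 6° tolerance.

```bash
python3 -c "
from cell import job
print(job.finish_job())"
```

```text
the job is handed in; nothing more can be done
None
```

I turned the stand about 46° anticlockwise and handed the job in; the mandarin's cup is over the yellow arrow, about 1–2° off by my last measurement, the fruits are in their cups, and the arm is clear (the hand-in gave no verdict).

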